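Slide the watch carrier up into the tester dock and press its switch

ROBOT

A 7-joint arm with a two-finger parallel gripper is mounted at the origin on the work surface. World frame = base frame: x ahead of the robot, y to its left, z up, the work surface at z = 0. Lengths are in mm, angles in degrees, forces in N, time in s.
With the tool pointing down it reaches from about 425 to 875 mm from the base axis. Payload 8.4 kg.
Tool frame: the origin (TCP) lies at the very end of the fingers, on their centre line; the grasp point (between the pads) lies 19 mm behind it; y points along the fingers, x is the direction in which the jaws open and shut, and the axes are right-handed (so a half turn about y gives the same grasp; the last joint's range is limited). The gripper opens to 87 mm and grips with 3 to 60 N. Pads are 19 mm wide; open, the fingers measure 117 mm over their backs; the gripper's body (75 mm by 190 mm) begins 51 mm behind the grasp point.
Start: joints at [71.436, 19.091, 2.286, 83.961, -0.768, 76.965, -3.352], TCP at [144.872, -633.621, 222.546] pointing down, gripper open.
Joint ranges: [-147.57, 147.57], [-21.85, 119.76], [-74.77, 79.35], [14.55, 137.4], [-85.83, 265.84], [4.83, 119.75], [-152.11, 152.11]. Speed limits (degrees/s): [127.2, 127.2, 159.86, 159.86, 180, 180, 180].

INTERFACE

Orientations are given as [roll, pitch, yaw] about the fixed x, y, z axes, in that order (R = Rz(yaw) Ry(pitch) Rx(roll)).
In Python, from plant import r, optics, order gives the robot as it stands.
- The arm moves only by the tool apply_moves, never from a script. Its argument "plan" is a list of rows, each a list of 4 numbers: the shift along the tool's x, y, z in m, then the turn about the tool's y in rad. In form: [[dx, dy, dz, roll], ...]. A call has 1 to 20 rows; each row shifts and turns the pose as measured when the row begins, along the tool's axes as they then stand; what a row does not reach is not made up. A row lasts 1/10 s, in which the tool goes at most 50 mm and 8.59 degrees, less where a joint would pass 70% of its speed; a pose out of reach is approached as far as the arm can. A call is refused whole if a number of a shift passes 0.05 or a number of a turn 0.15, either way. A call with a gripper value outside its range is refused whole. "fingers" is the opening, from -1 (shut) to 1 (fully open), set as the call begins (left out, the last holds). The fingers move at their own pace and stop on an object; the grip force is fixed at half the most. Time passes only in rows, so rows that do not move let the fingers close. It gives the time, the measured TCP pose, the force and the opening at its end, in the units of the state.
- r.read_state(): the state, without advancing time (a new reading comes with each control period).
- optics.camera(name): name is "scene" or "top"; returns (picture, depth): 420x560x3 uint8, red, green, blue; 420x560 float32, mm along the optical axis (not along the pixel's ray), 0 where there is no reading.
- optics.camera_info(name): a dict with "fov_y" (degrees; the focal length in pixels is half the picture's height over the tangent of half this angle, whatever the lens; pixels are square), "cx", "cy" (the principal point, pixels), "R" (3x3) and "t" (3): a world point X has camera coordinates R X + t. Camera axes: x right, y down, z forward; pixel columns grow to the right and rows downward; lengths in mm; the calibration is good to about 2 mm. A picture is of the moment at which its call begins. camera_info takes no time and is no camera call.
- order.close_job(): hands the job in, once; it reports no verdict.
The state is a dict: "clock": time; "joints": joint angles; "dq": joint speeds; "joint_efforts": joint torques, N m; "tcp_pos": TCP position; "eef_rot": TCP orientation; "ft_force": force on the tool from outside, world axes, zero at the start; "moment": the same for the moment, N m; "grip_width": finger opening in mm.
Only numpy, scipy, OpenCV 4.12 (cv2) and the standard library are available. Lean on these libraries where they do the work, as an engineer would, in place of code of your own. Each camera call takes 0.05 s, during which the arm holds its last target.

TASK

Push the black carrier tray with the watch in it up the ramp of the tester dock and over the brass lip so that it drops flat on the platform. Then slide it on gently until it meets the sprung switch bar, lean on the bar through the tray with about 9 N (never over 18 N) for about a second to start the tester, and leave the tray lying flat there. Slide the tray without lifting it, and do not touch the watch or disturb the bezel ring, loupe and tweezers.

Things in the scene. Friction and masses are not known exactly. Their poses are not given: they have to be found in the camera images.
- dock: Low tester dock fixed to the bench: ramp, lip, platform. Origin on the bench, midway between the side rails; x is the loading direction (level, ramp to switch bar), z up. Platform floor: height 6 mm, from x = -58 on. Straight rails 22 high, 104 clear between, from x = -130 to 160. The tray lies flat behind the lip once its origin is past x = -8. White switch housing at the far end, 46 high.
- ramp_foot (a point): Middle of the foot of the dock's aluminium ramp, at dock x = -135 mm, height 0. The ramp is 70 long and rises to 12 mm at x = -65. Before the foot two flared wings, 14 high, reach out to x = -173 and narrow the way from about 154 to 102 mm clear, so that they centre the tray.
- lip (a point): Middle of the flat top of the brass lip at the ramp's head: dock x = -61.5 mm, height 12. The lip is 7 mm wide along x (-65 to -58) and level with the ramp's head; behind it the platform lies 6 mm lower.
- bar (a joint): How far (m) the sprung steel switch bar across the platform's far end is pushed in, dock +x: 0 at rest, hard stop 0.005. 5 N per mm, no preload, so 9 N is 1.8 mm; it springs back. Noisy: judge the press by force, over the tray's own sliding force (0.5 to 3 N, varies). 64 wide, face 12 to 24 mm above the bench. Its rest place is set by hand, unmeasured: face at dock x = 55 to 85 mm.
- tray: Black carrier tray, 100 long (x), 96 wide (y), 22 high, 45 square well 12 deep in the middle; about 0.45 kg (varies), slippery plastic. Too wide to grasp: push its upright rear face (50 mm behind the origin) low and square, with two spread fingers. Origin: underside centre. Starts on the bench before the ramp, its x along the dock's within 0.15 rad, up to 12 mm to a side.
- watch: Open round steel watch case, 40 diameter, 15 high, 90 g, lying loose in the tray's well, about 3 mm above the tray's top. Origin: centre of its underside.
- bezel: Bystander: flat dark steel ring, 44 outer diameter, 5 high, on the bench beside the dock (dock y about -105). Origin: centre of the underside.
- loupe: Bystander: small black eyeglass, a cone frustum 38 wide, 30 high, on the bench beside the dock (dock y about -115). Origin: centre of the underside.
- tweezers: Bystander: brass tweezers, 110 long (x), 9 wide, 6 high, lying on the bench beside the dock (dock y about +115). Origin: centre of the underside.
Things that resemble listed ones, but are neither listed nor needed, are in the scene too. Several things have the shape of the tray; the one meant has the colours described above. Of the things shaped like the watch, the steel one is meant.

How it is judged (in metres and radians):
On the way, in this order (a step that is already met when the one before it is completed fails the run):
1. the tray has passed over the lip and lies flat on the platform (x of tray in the frame of dock above -0.0085 m and z of tray in the frame of dock between 0.004 and 0.0085 m and angle between tray's own z axis and vertical below 0.035 rad), for 0.05 s.
2. the tray presses the switch bar in with 6 to 12 N (1.2 to 2.4 mm) for half a second (all of step 1 and value of joint bar between 0.0012 and 0.0024 m), for 0.5 s.
At the end, for the whole second after the job is handed in: The tray lies still and flat (within 2 degrees) on the platform, wholly behind the lip, with the watch still in its well, after it has pressed on the bar with 6 to 12 N for half a second, and never with over 18 N (all of step 1 and linear speed of tray below 0.01 m/s and horizontal distance between watch and tray below 0.008 m and z of watch in the frame of tray below 0.014 m); the robot touches nothing.
It fails at once if the tray presses the switch bar in with more than 18 N (3.6 mm) (value of joint bar above 0.0036 m).
It fails at once if the tray is lifted (height (world z) of tray above 0.024 m).
It fails at once if the tray is tipped (angle between tray's own z axis and vertical above 0.35 rad).
It fails at once if the fingers touch the watch (contact force between the fingers and watch above 1 N).
It fails at once if the bezel ring, loupe or tweezers are moved more than 20 mm (distance of any of loupe, bezel, tweezers from where it was at the start of the episode above 0.02 m).
It also fails if it takes over 64 s, if anything falls off the work surface, if the arm or the gripper's body presses on something with over 40 N, if the wrist force passes 120 N, or if a joint passes its speed limit or range.

## Working session

There is one attempt and no reset: what is moved stays moved. The work goes in short steps, Python scripts to look and compute and a tool call to move; the robot and the scene stay as the last step left them, time stands still between calls to the robot, and variables do not carry over. Pictures are saved under pics/ and viewed, and the job is handed in when it is done.

Besides the shell and the picture viewer there is one more tool, called after "Call:" as a command line: name --pt "numbers of a row" for each row, then --argument value for the rest. apply_moves: Moves the arm, as the interface text tells. Its arguments: {"type":"object","properties":{"plan":{"type":"array"},"fingers":{"type":"number"}},"required":["plan"]}

```bash
mkdir -p pics; ls; python3 - <<'E'
from plant import r, optics, order
import cv2,numpy as np
print(r.read_state())
for n in("scene","top"):
    p,d=optics.camera(n); i=optics.camera_info(n); print(n,i)
    cv2.imwrite(f"pics/{n}0.png",p[:,:,::-1]); np.save(f"{n}0.npy",d)
E
```

```text
pics
{'clock': 0.0, 'joints': array([71.43556582, 19.13163712,  2.28333535, 84.01122576, -0.76948037,
       76.96458761, -3.35339156]), 'dq': array([-0.05128123,  0.04871581, -0.00244195, -0.00468479,  0.07436924,
        0.09003194, -0.03584941]), 'joint_efforts': array([ 1.39086922e-03, -6.56346917e+01,  1.33624054e+00, -4.03789687e+01,
       -5.94684156e-02,  4.49612027e-02,  1.25602219e-04]), 'tcp_pos': array([ 144.79018526, -633.18953882,  221.65889778]), 'eef_rot': array([-90.0041893 ,   0.09213686, -77.12107991]), 'ft_force': array([ 0.90152868, -0.01879878,  0.49155804]), 'moment': array([-0.02013051, -0.05355051, -0.02200513]), 'grip_width': 86.81261901006067}
scene {'fov_y': 56.65775801599951, 'cx': 283.40512715273127, 'cy': 207.08389321612063, 'R': array([[-0.20518155,  0.9786073 , -0.01510872],
       [ 0.61670644,  0.1172851 , -0.77840695],
       [-0.7599827 , -0.16903239, -0.62757816]]), 't': array([ 110.10009456, -305.18386739, 1110.82029963])}
top {'fov_y': 48.31241146582514, 'cx': 280.8686759973959, 'cy': 217.6049427779684, 'R': array([[ 0.02216698, -0.99970344, -0.01008276],
       [-0.99528985, -0.02111484, -0.09461651],
       [ 0.09437555,  0.01213264, -0.99546273]]), 't': array([-12.60392013, 563.85209456, 794.3348153 ])}
```

View pics/scene0.png

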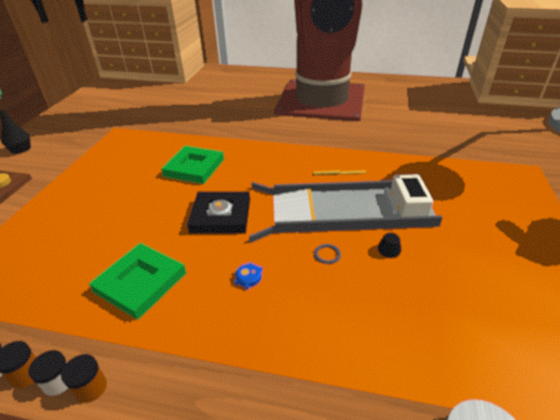

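View pics/top0.png

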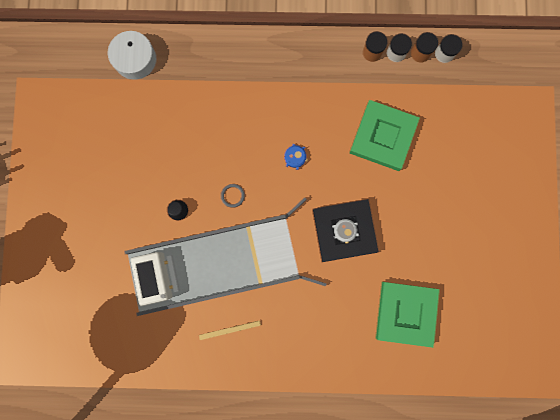

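The pictures show one black tray holding a steel watch, at top (347,230). The look-alikes are green trays at (386,135) and (409,314) and a blue watch at (296,156), so the black one with the steel watch fits. The dock runs from (298,248) to (135,282). I'll enlarge to confirm.

```bash
python3 - <<'E'
import cv2
p=cv2.imread("pics/top0.png")
cv2.imwrite("pics/c1.png",cv2.resize(p[180:300,270:400],None,fx=6,fy=5,interpolation=cv2.INTER_CUBIC)[:, :])
cv2.imwrite("pics/c1.png",cv2.resize(p[185:300,270:400],None,fx=5,fy=5,interpolation=cv2.INTER_CUBIC))
cv2.imwrite("pics/c2.png",cv2.resize(p[200:325,115:305],None,fx=4,fy=4,interpolation=cv2.INTER_CUBIC))
E
```

```text
(no output)
```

View pics/c1.png

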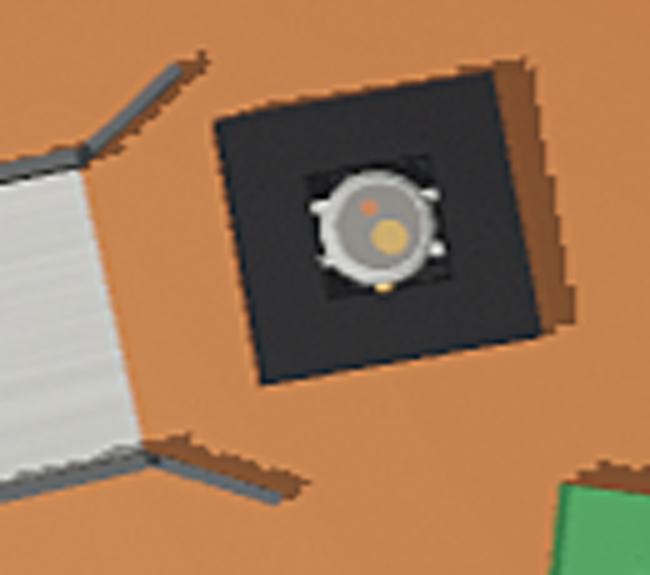

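View pics/c2.png

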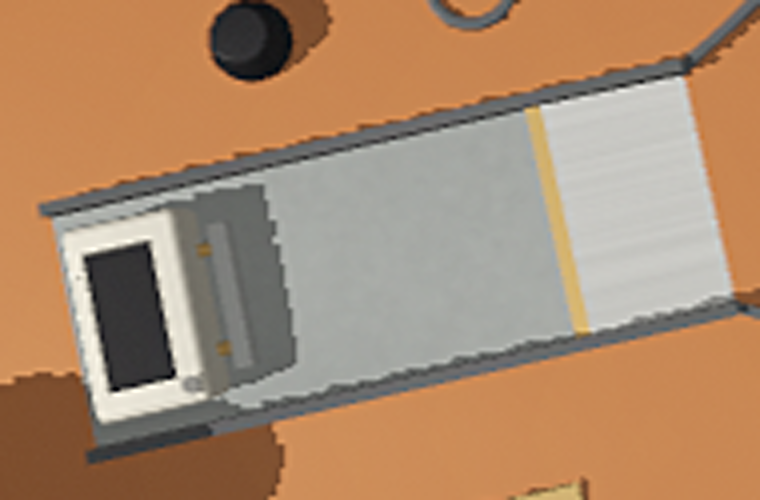

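The crop confirms the black tray with the steel watch (corners in the crop at (215,121), (492,70), (541,335) and (261,384)). The switch bar is at about (225,222)–(252,365) in the dock crop.

```bash
cat > h.py <<'E'
import numpy as np
from plant import r, optics, order
def ray(n,px,z):
    i=optics.camera_info(n); f=210/np.tan(np.radians(i["fov_y"]/2)); R=np.array(i["R"]);t=np.array(i["t"])
    d=R.T@np.array([(px[0]-i["cx"])/f,(px[1]-i["cy"])/f,1]); c=-R.T@t
    return (c+d*(z-c[2])/d[2])
def c1(p): return (p[0]/5+270-.4,p[1]/5+185-.4)
def c2(p): return (p[0]/4+115-.4,p[1]/4+200-.4)
E
python3 - <<'E'
from h import *
np.set_printoptions(precision=1,suppress=True)
T=np.array([ray("top",c1(p),22) for p in[(215,121),(492,70),(541,335),(261,384)]])[:,:2]
print(T,T.mean(0))
# front = left side (TL,BL); axis from rear mid to front mid
a=(T[0]+T[3]-T[1]-T[2])/2; b=(T[3]+T[2]-T[0]-T[1])/2
print("tray ax",np.degrees(np.arctan2(a[1],a[0])),np.linalg.norm(a), np.degrees(np.arctan2(b[1],b[0])),np.linalg.norm(b))
for nm,f,ps,z in[("foot",c1,[(82,168),(143,445)],0),("foot2",c2,[(686,78),(732,298)],0),("lipramp",c2,[(541,106),(590,332)],12),("lipfar",c2,[(527,110),(576,334)],12),("barfront",c2,[(225,222),(252,365)],24),("railT",c2,[(40,207),(690,60)],22),("railB",c2,[(90,460),(740,308)],22),("railTin",c2,[(45,216),(690,71)],22),("railBin",c2,[(90,452),(738,299)],22)]:
    P=np.array([ray("top",f(p),z) for p in ps])[:,:2]; d=P[1]-P[0]
    print(nm,P.ravel(),P.mean(0),np.linalg.norm(d),np.degrees(np.arctan2(d[1],d[0])))
E
```

```text
[[ 581.2  -56. ]
 [ 601.4 -153.5]
 [ 508.4 -171. ]
 [ 489.1  -73.5]] [ 545.  -113.5]
tray ax 101.42266691164626 99.49566356620005 -169.28608865332865 94.21973145904144
foot [565.6  -9.4 466.5 -33.3] [516.1 -21.3] 101.9442306257121 -166.4229362980201
foot2 [564.   -9.6 465.6 -32.2] [514.8 -20.9] 100.95210366951078 -167.02887082423658
lipramp [549.   54.8 449.6  30.3] [499.3  42.5] 102.3123756890879 -166.1801032110351
lipfar [547.1  61.  448.6  36.5] [497.9  48.7] 101.44196377613251 -166.0327339881727
barfront [494.3 190.7 432.7 176.2] [463.5 183.4] 63.29391470537419 -166.75298999598834
railT [499.1 272.9 570.  -11.2] [534.5 130.9] 292.8473713508718 -75.98165208499887
railB [390.2 245.3 461.9 -35.2] [426. 105.] 289.54742922458263 -75.6515739905975
railTin [495.2 270.5 565.1 -11.3] [530.1 129.6] 290.3656344285938 -76.05908452893821
railBin [393.6 245.5 465.8 -34.3] [429.7 105.6] 288.9180776992933 -75.52627564035113
```

Call:
apply_moves --pt "-0.017 0 0.026 0" --pt "-0.017 0 0.026 0" --pt "-0.017 0 0.026 0" --pt "-0.017 0 0.026 0" --pt "-0.017 0 0.026 0" --pt "-0.017 0 0.026 0" --pt "-0.017 0 0.026 0" --pt "-0.017 0 0.026 0" --pt "-0.017 0 0.026 0" --pt "-0.017 0 0.026 0" --pt "-0.017 0 0.026 0" --pt "-0.017 0 0.026 0" --pt "-0.017 0 0.026 0" --pt "-0.017 0 0.026 0" --pt "-0.017 0 0.026 0" --pt "-0.017 0 0.026 0" --pt "-0.017 0 0.026 0" --pt "-0.017 0 0.026 0" --pt "-0.017 0 0.026 0" --pt "0 0 0 0" --fingers 0.26

```text
clock: 2.1
tcp_pos: [565.5, -188.6, 213.2]
eef_rot: [-90.5, 0.8, -77.4]
ft_force: [0.3, 0.0, 0.6]
grip_width: 55.1
```

Call:
apply_moves --pt "0 0 0 -0.145" --pt "0 0 0 -0.145" --pt "0 0 0 -0.145" --pt "0 0 0 -0.145" --pt "0 0 0 -0.145" --pt "0 0 0 -0.145" --pt "0 0 0 -0.145" --pt "0 0 0 -0.145" --pt "0 0 0 -0.145" --pt "0 0 0 -0.145" --pt "0 0 0 -0.145" --pt "0 0 0 0"

```text
clock: 3.3
tcp_pos: [558.9, -193.7, 207.9]
eef_rot: [-89.0, 1.0, 17.1]
ft_force: [0.8, -0.5, -0.1]
grip_width: 54.9
```

```bash
cat >> h.py <<'E'
from scipy.spatial.transform import Rotation as Ro
O=np.array([483.5,106.]);YAW=104.1
def dockc(p,O=O,yaw=YAW):
    a=np.radians(yaw);u=np.array([np.cos(a),np.sin(a)]);v=np.array([-u[1],u[0]])
    q=np.array(p)[:2]-O; return q@u,q@v
def st():
    s=r.read_state();e=s["eef_rot"]
    print("t",round(s["clock"],2),"tcp",s["tcp_pos"].round(1),"rot",e.round(2),"F",s["ft_force"].round(2),"w",round(s["grip_width"],1),"dock",np.round(dockc(s["tcp_pos"]),1))
    return s
def todock(x,y,z,yaw=YAW-90):
    s=st();a=np.radians(YAW);u=np.array([np.cos(a),np.sin(a)]);v=np.array([-u[1],u[0]])
    w=np.r_[O+x*u+y*v,z]-s["tcp_pos"]; M=Ro.from_euler("xyz",s["eef_rot"],degrees=True).as_matrix()
    print("tool shift mm",(M.T@w).round(1),"turn rad",round(-np.radians(yaw-s["eef_rot"][2]),4))
E
python3 -c "
from h import *
todock(-318,-3,222)"
```

```text
t 3.3 tcp [ 558.9 -193.7  207.9] rot [-88.98   1.04  17.07] F [ 0.82 -0.46 -0.09] w 54.9 dock [-3.091e+02 -1.000e-01]
tool shift mm [  2.2 -14.3  -8.8] turn rad 0.0518
```

Call:
apply_moves --pt "0.001 0.02 -0.004 0.026" --pt "0.001 0.02 -0.004 0.026" --pt "0.001 0.02 -0.002 0" --pt "0 0.02 -0.002 0" --pt "0 0.02 0 0" --pt "0 0.02 0 0" --pt "0 0.02 0 0" --pt "0 0.02 0 0" --pt "0 0.01 0 0" --pt "0 0 0 0"

```text
clock: 4.3
tcp_pos: [557.5, -208.1, 30.4]
eef_rot: [-89.2, 1.3, 11.0]
ft_force: [-0.6, -0.6, -0.3]
grip_width: 55.0
```

```bash
python3 -c "
from h import *
import cv2
todock(-318,-3,9)
p,d=optics.camera('scene');cv2.imwrite('pics/s1.png',p[:,:,::-1])
"
```

```text
t 4.3 tcp [ 557.5 -208.1   30.4] rot [-89.19   1.32  10.97] F [-0.64 -0.57 -0.32] w 55.0 dock [-322.7    4.7]
tool shift mm [ 8.  21.3  4.8] turn rad -0.0546
```

View pics/s1.png

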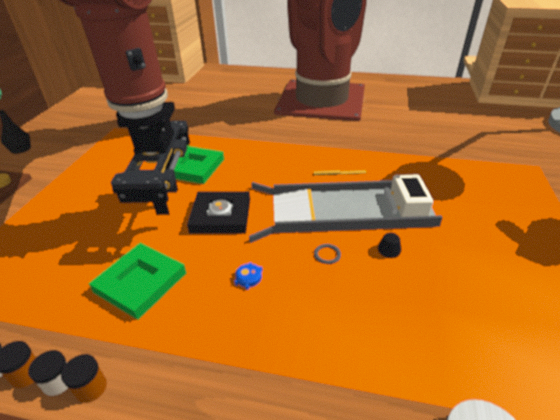

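The fingers are behind the tray (scene (160,205)) and the way ahead is clear.

Call:
apply_moves --pt "0.004 0.007 0.002 -0.03" --pt "0.003 0.007 0.002 -0.02" --pt "0.001 0.004 0 0" --pt "0 0 0 0" --pt "0 0 0 0"

```text
clock: 4.85
tcp_pos: [567.3, -202.5, 14.6]
eef_rot: [-89.3, 1.0, 14.0]
ft_force: [-0.4, -0.3, 0.4]
grip_width: 54.4
```

```bash
python3 -c "
from h import *
todock(-318,-3,9)
"
```

```text
t 4.85 tcp [ 567.3 -202.5   14.6] rot [-89.3    1.02  13.99] F [-0.44 -0.34  0.4 ] w 54.4 dock [-319.6   -6.1]
tool shift mm [-3.   5.7  1.5] turn rad -0.0019
```

Call:
apply_moves --pt "-0.001 0.003 0.004 0" --pt "-0.001 0.002 0.005 0" --pt "0 0.001 0.005 0" --pt "0 0 0.005 0" --pt "0 0 0.005 0" --pt "0 0 0.005 0" --pt "0 0 0.005 0" --pt "0 0 0.005 0" --pt "0 0 0.005 0" --pt "0 0 0.005 0"

```text
clock: 5.85
tcp_pos: [552.6, -152.7, 9.7]
eef_rot: [-89.4, 1.0, 13.9]
ft_force: [-0.1, -2.1, -0.1]
grip_width: 54.5
```

```bash
python3 -c "
from h import *
todock(-200,0,9)
import cv2
p,d=optics.camera('top');cv2.imwrite('pics/t1.png',cv2.resize(p[150:320,230:430,::-1],None,fx=3.5,fy=3.5,interpolation=cv2.INTER_CUBIC))
"
```

```text
t 5.85 tcp [ 552.6 -152.7    9.7] rot [-89.43   0.96  13.91] F [-0.12 -2.05 -0.09] w 54.5 dock [-267.7   -4. ]
tool shift mm [-4.3  1.5 67.7] turn rad -0.0033
```

View pics/t1.png

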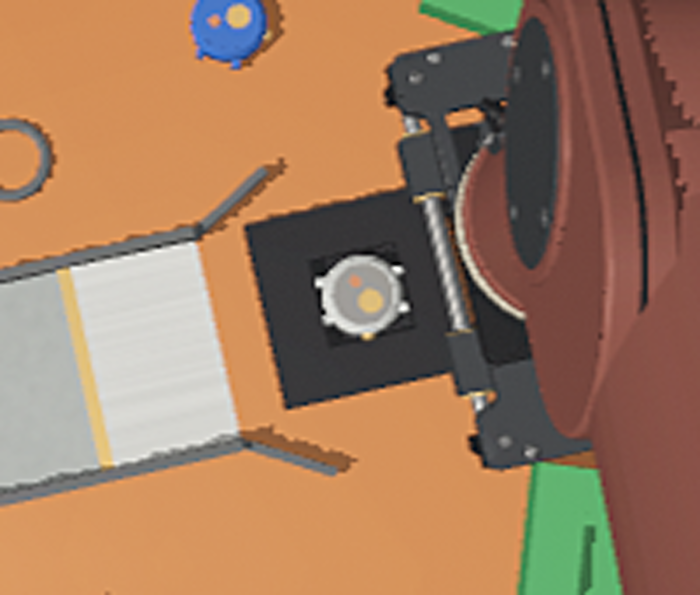

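The tray is square to the dock and about 3 mm off to the −y side. I'll keep pushing with a slight sideways drift.

Call:
apply_moves --pt "-0.001 0 0.004 0" --pt "-0.001 0 0.004 0" --pt "-0.001 0 0.004 0" --pt "-0.001 0 0.004 0" --pt "0 0 0.004 0" --pt "0 0 0.004 0" --pt "0 0 0.004 0" --pt "0 0 0.004 0" --pt "0 0 0.004 0" --pt "0 0 0.004 0"

```text
clock: 6.9
tcp_pos: [537.7, -111.3, 10.2]
eef_rot: [-89.4, 1.0, 13.9]
ft_force: [0.3, -0.9, -0.4]
grip_width: 54.5
```

```bash
python3 -c "
from h import *
todock(-200,0,9)
import cv2
p,d=optics.camera('top');cv2.imwrite('pics/t2.png',cv2.resize(p[150:320,210:410,::-1],None,fx=3.5,fy=3.5,interpolation=cv2.INTER_CUBIC))
"
```

```text
t 6.9 tcp [ 537.7 -111.3   10.2] rot [-89.43   0.98  13.91] F [ 0.29 -0.91 -0.41] w 54.5 dock [-224.     0.4]
tool shift mm [ 0.3  1.4 24. ] turn rad -0.0032
```

View pics/t2.png

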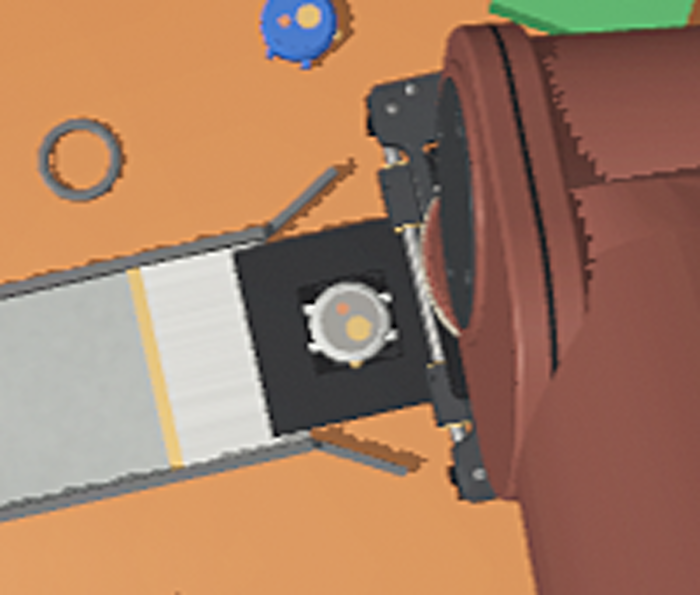

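The tray is centred and has started up the ramp. Continuing.

Call:
apply_moves --pt "0 0 0.004 0" --pt "0 0 0.004 0" --pt "0 0 0.004 0" --pt "0 0 0.004 0" --pt "0 0 0.004 0" --pt "0 0 0.004 0" --pt "0 0 0.004 0" --pt "0 0 0.004 0" --pt "0 0 0.004 0" --pt "0 0 0.004 0" --pt "0 0 0.004 0" --pt "0 0 0.004 0" --pt "0 0 0.004 0" --pt "0 0 0.004 0" --pt "0 0 0.004 0" --pt "0 0 0.004 0" --pt "0 0 0.004 0"

```text
clock: 8.65
tcp_pos: [519.6, -39.0, 10.9]
eef_rot: [-89.4, 1.0, 13.9]
ft_force: [0.5, -2.7, 0.7]
grip_width: 54.7
```

```bash
python3 -c "
from h import *
todock(-146,0,10)
import cv2
p,d=optics.camera('scene');cv2.imwrite('pics/s2.png',cv2.resize(p[110:290,170:450,::-1],None,fx=2.8,fy=2.8,interpolation=cv2.INTER_CUBIC))
p,d=optics.camera('top');cv2.imwrite('pics/t3.png',cv2.resize(p[150:320,190:390,::-1],None,fx=3.5,fy=3.5,interpolation=cv2.INTER_CUBIC))
"
```

```text
t 8.65 tcp [519.6 -39.   10.9] rot [-89.43   0.99  13.94] F [ 0.52 -2.67  0.68] w 54.7 dock [-149.4    0.3]
tool shift mm [0.3 1.  3.4] turn rad -0.0028
```

View pics/s2.png

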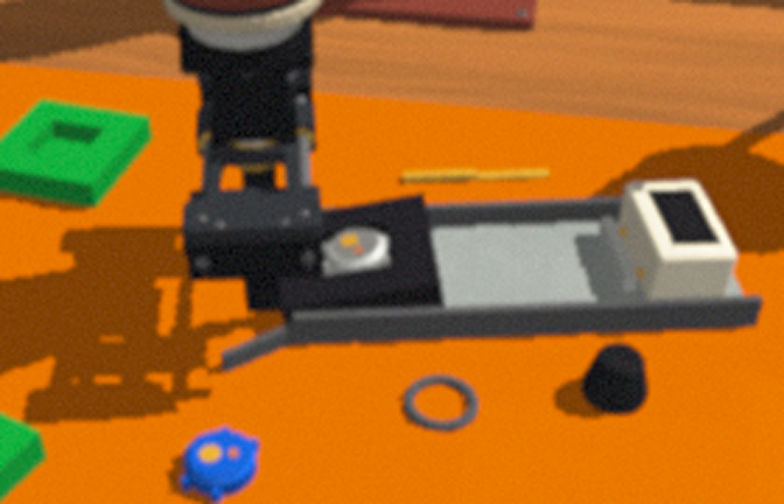

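View pics/t3.png

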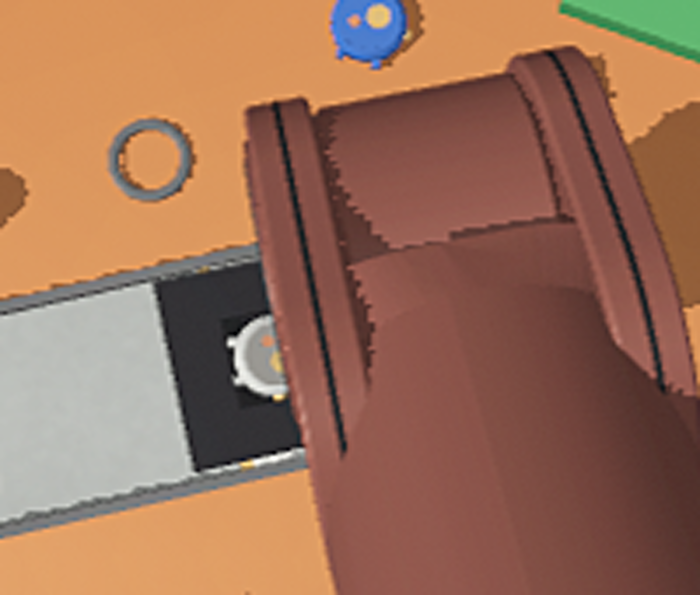

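Call:
apply_moves --pt "0 -0.0003 0.004 0" --pt "0 -0.0003 0.004 0" --pt "0 -0.0003 0.004 0" --pt "0 -0.0003 0.004 0" --pt "0 -0.0003 0.004 0" --pt "0 -0.0003 0.004 0" --pt "0 -0.0003 0.004 0" --pt "0 -0.0003 0.003 0" --pt "0 -0.0003 0.003 0" --pt "0 -0.0003 0.003 0"

```text
clock: 9.75
tcp_pos: [510.3, 0.1, 14.9]
eef_rot: [-89.4, 1.0, 14.0]
ft_force: [0.3, -1.8, -0.5]
grip_width: 54.5
```

```bash
python3 -c "
from h import *
todock(-75,0,17)
import cv2
p,d=optics.camera('scene');cv2.imwrite('pics/s3.png',cv2.resize(p[110:290,170:450,::-1],None,fx=2.8,fy=2.8,interpolation=cv2.INTER_CUBIC))
"
```

```text
t 9.75 tcp [5.103e+02 1.000e-01 1.490e+01] rot [-89.43   0.95  13.95] F [ 0.26 -1.77 -0.47] w 54.5 dock [-109.2   -0.2]
tool shift mm [-0.3 -1.7 34.3] turn rad -0.0026
```

View pics/s3.png

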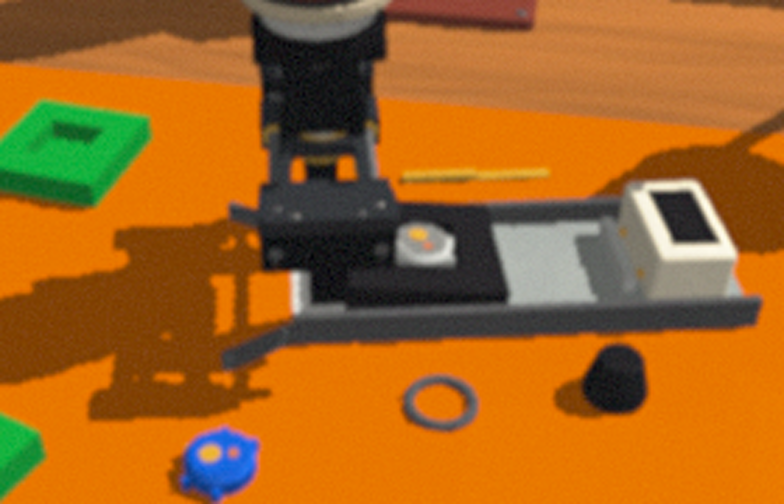

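The tray has tipped over the lip, with its nose down on the platform. I'll bring its rear over the lip.

Call:
apply_moves --pt "0 -0.0002 0.004 0" --pt "0 -0.0002 0.004 0" --pt "0 -0.0002 0.004 0" --pt "0 -0.0002 0.004 0" --pt "0 -0.0002 0.004 0" --pt "0 -0.0002 0.004 0" --pt "0 0 0.004 0" --pt "0 0 0.003 0" --pt "0 0 0.003 0" --pt "0 0 0.003 0" --pt "0 0 0.003 0"

```text
clock: 10.9
tcp_pos: [499.4, 42.7, 16.5]
eef_rot: [-89.4, 1.0, 14.0]
ft_force: [0.6, -0.5, -0.4]
grip_width: 55.0
```

```bash
python3 -c "
from h import *
todock(-60,0,17)
import cv2
p,d=optics.camera('scene');cv2.imwrite('pics/s4.png',cv2.resize(p[150:260,270:450,::-1],None,fx=4.4,fy=4.4,interpolation=cv2.INTER_CUBIC))
p,d=optics.camera('top');cv2.imwrite('pics/t4.png',cv2.resize(p[200:325,115:305,::-1],None,fx=4,fy=4,interpolation=cv2.INTER_CUBIC))
"
```

```text
t 10.9 tcp [499.4  42.7  16.5] rot [-89.41   0.99  13.97] F [ 0.6  -0.53 -0.42] w 55.0 dock [-65.2  -0. ]
tool shift mm [-0.1 -0.4  5.2] turn rad -0.0022
```

View pics/s4.png

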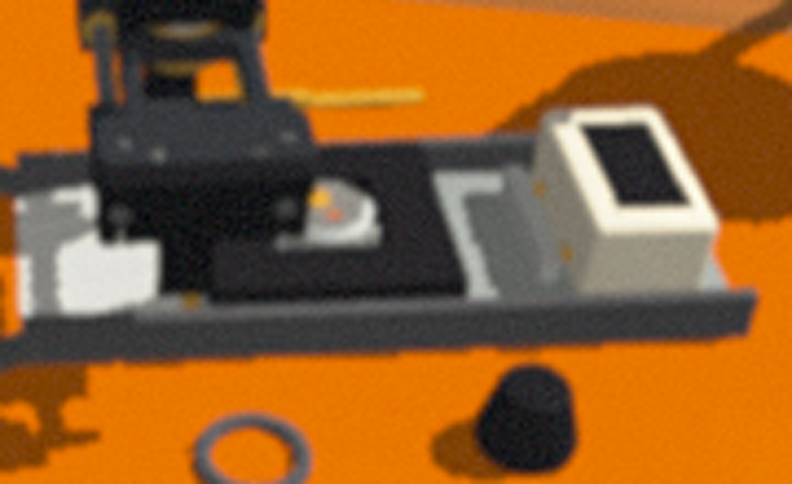

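View pics/t4.png

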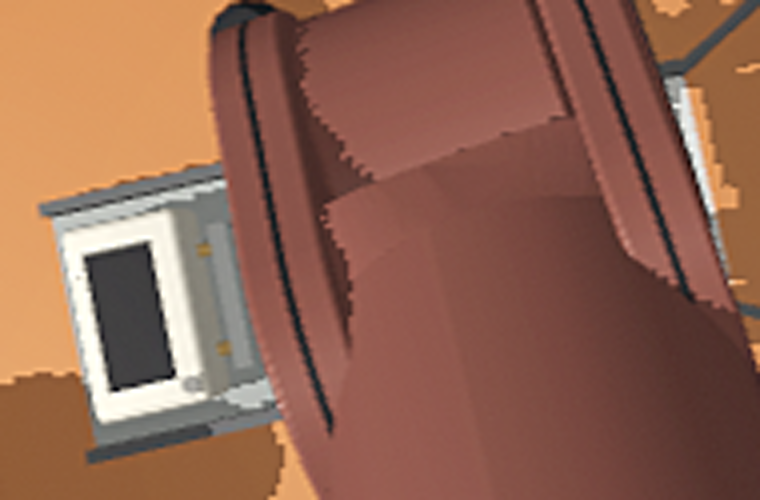

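```bash
python3 -c "
from h import *
import cv2
p=cv2.imread('pics/s4.png')
cv2.imwrite('pics/s5.png',cv2.resize(p[110:320,380:640],None,fx=2.8,fy=2.8,interpolation=cv2.INTER_CUBIC))
for q in[(420,143),(465,293)]:
    print(dockc(ray('scene',(q[0]/4.4+270-.4,q[1]/4.4+150-.4),28)))
"
```

```text
(np.float64(44.05564241062428), np.float64(47.65032583302866))
(np.float64(41.09046282958354), np.float64(-53.40181143595697))
```

View pics/s5.png

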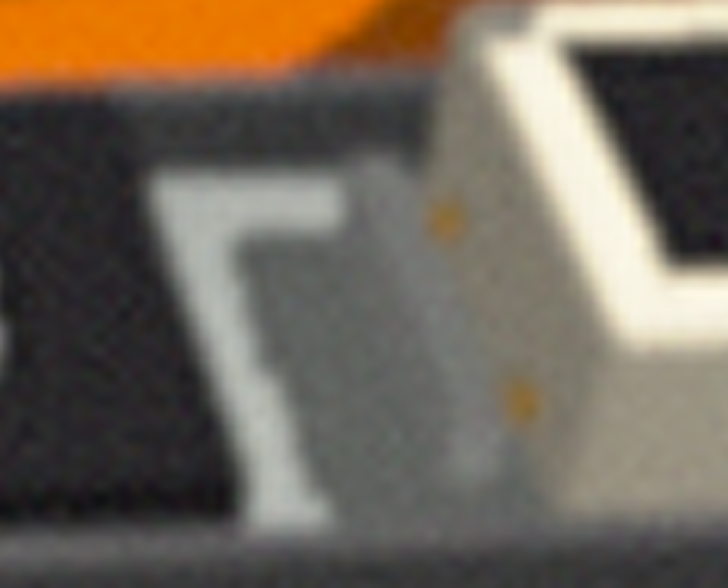

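Call:
apply_moves --pt "0 0 0.003 0" --pt "0 0 0.003 0" --pt "0 0 0.003 0" --pt "0 0 0.003 0" --pt "0 0 0.002 0" --pt "0 0 0.002 0"

```text
clock: 11.6
tcp_pos: [495.2, 59.3, 16.6]
eef_rot: [-89.4, 1.0, 14.0]
ft_force: [-0.1, -0.9, -1.1]
grip_width: 54.9
```

```bash
python3 -c "
from h import *
import cv2
for q in[(355,160),(455,480)]:
    q=(q[0]/2.8+380,q[1]/2.8+110)
    print(dockc(ray('scene',(q[0]/4.4+270-.4,q[1]/4.4+150-.4),24)))
todock(-60,0,17)
p,d=optics.camera('scene');p=cv2.resize(p[150:260,270:450,::-1],None,fx=4.4,fy=4.4,interpolation=cv2.INTER_CUBIC);cv2.imwrite('pics/s6.png',p)
"
```

```text
(np.float64(79.13796132924782), np.float64(33.1710489312963))
(np.float64(74.6917483909146), np.float64(-43.492573490295))
t 11.6 tcp [495.2  59.3  16.6] rot [-89.41   1.    13.97] F [-0.1  -0.91 -1.11] w 54.9 dock [-48.1   0. ]
tool shift mm [  0.   -0.5 -11.9] turn rad -0.0023
```

View pics/s6.png

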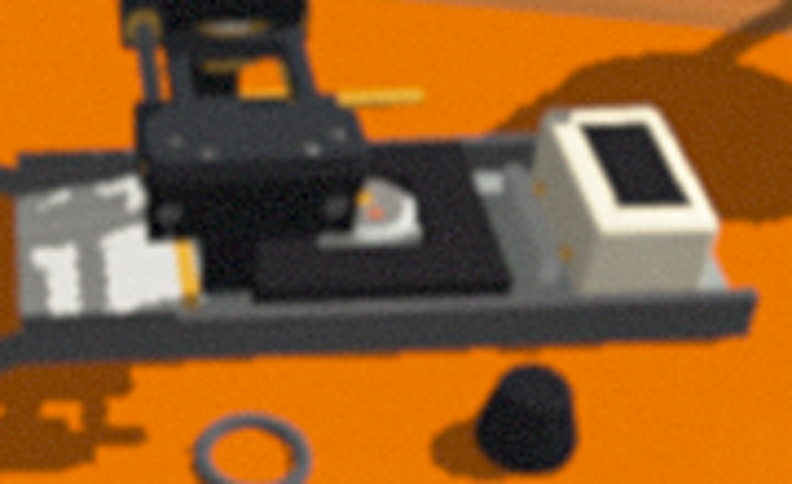

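The tray lies flat past the lip, with a gap of about 18 mm to the bar. I'll lower the tips and approach gently.

Call:
apply_moves --pt "0 0 0.002 0" --pt "0 0 0.002 0" --pt "0 0 0.002 0" --pt "0 0.001 0.0015 0" --pt "0 0.001 0.0015 0" --pt "0 0.001 0.001 0"

```text
clock: 12.25
tcp_pos: [493.0, 69.9, 13.9]
eef_rot: [-89.4, 0.9, 14.0]
ft_force: [0.9, -1.5, 0.8]
grip_width: 54.3
```

```bash
cat >>h.py <<'E'
def fx():
    s=r.read_state();a=np.radians(YAW);u=np.array([np.cos(a),np.sin(a)]);print("t",round(s["clock"],2),"push",round(-s["ft_force"][:2]@u,2),"dock",np.round(dockc(s["tcp_pos"]),2),"z",s["tcp_pos"][2].round(1))
E
python3 -c "
from h import *
fx()"
```

```text
t 12.25 push 1.64 dock [-37.28  -0.38] z 13.9
```

Call:
apply_moves --pt "0 0 0.001 0" --pt "0 0 0.001 0" --pt "0 0 0.0008 0" --pt "0 0 0.0008 0"

```text
clock: 12.65
tcp_pos: [491.9, 73.7, 13.8]
eef_rot: [-89.4, 1.0, 14.0]
ft_force: [0.6, -0.6, 0.3]
grip_width: 54.7
```

```bash
python3 -c "
from h import *
fx()"
```

```text
t 12.65 push 0.78 dock [-33.4   -0.31] z 13.8
```

Call:
apply_moves --pt "0 0 0.0008 0" --pt "0 0 0.0008 0"

```text
clock: 12.85
tcp_pos: [491.5, 75.4, 13.8]
eef_rot: [-89.4, 1.0, 14.0]
ft_force: [-0.2, -1.8, -0.4]
grip_width: 54.9
```

Call:
apply_moves --pt "0 0 0.0008 0" --pt "0 0 0.0006 0"

```text
clock: 13.05
tcp_pos: [491.3, 76.0, 13.8]
eef_rot: [-89.5, 1.0, 13.9]
ft_force: [2.1, -4.4, 0.1]
grip_width: 55.0
```

```bash
python3 -c "
from h import *
fx()
import cv2
p,d=optics.camera('scene');p=cv2.resize(p[180:225,355:415,::-1],None,fx=12,fy=12,interpolation=cv2.INTER_CUBIC);cv2.imwrite('pics/s7.png',p)"
```

```text
t 13.05 push 4.79 dock [-31.02  -0.28] z 13.8
```

View pics/s7.png

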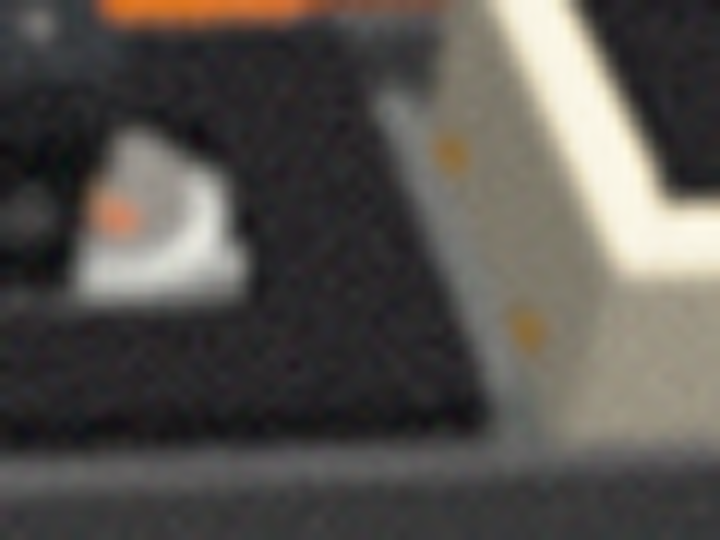

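The tray touches the bar: the push has risen from about 1.5 N to 4.8 N. The target is about 10.5 N in total.

Call:
apply_moves --pt "0 0 0.0006 0"

```text
clock: 13.2
tcp_pos: [491.3, 76.1, 13.8]
eef_rot: [-89.5, 1.0, 13.9]
ft_force: [1.8, -5.1, 0.4]
grip_width: 54.9
```

Call:
apply_moves --pt "0 0 0.0006 0"

```text
clock: 13.3
tcp_pos: [491.2, 76.2, 13.8]
eef_rot: [-89.5, 1.0, 13.9]
ft_force: [1.3, -5.4, -0.2]
grip_width: 54.9
```

```bash
python3 -c "
from h import *
fx()"
```

```text
t 13.3 push 5.52 dock [-30.78  -0.24] z 13.8
```

Call:
apply_moves --pt "0 0 0.0009 0"

```text
clock: 13.4
tcp_pos: [491.2, 76.4, 13.8]
eef_rot: [-89.6, 1.0, 13.9]
ft_force: [1.8, -6.5, 0.7]
grip_width: 55.0
```

Call:
apply_moves --pt "0 0 0.001 0"

```text
clock: 13.5
tcp_pos: [491.1, 76.5, 13.8]
eef_rot: [-89.7, 1.0, 13.8]
ft_force: [1.2, -6.5, -0.1]
grip_width: 54.5
```

```bash
python3 -c "
from h import *
fx()"
```

```text
t 13.5 push 6.59 dock [-30.42  -0.15] z 13.8
```

Call:
apply_moves --pt "0 0 0.0013 0"

```text
clock: 13.6
tcp_pos: [490.9, 76.7, 13.8]
eef_rot: [-89.7, 1.0, 13.8]
ft_force: [1.0, -8.2, 0.3]
grip_width: 55.1
```

Call:
apply_moves --pt "0 0 0.0014 0"

```text
clock: 13.7
tcp_pos: [490.9, 76.8, 13.9]
eef_rot: [-89.8, 1.0, 13.8]
ft_force: [3.0, -8.6, 0.4]
grip_width: 55.0
```

```bash
python3 -c "
from h import *
fx()"
```

```text
t 13.7 push 9.08 dock [-30.13  -0.05] z 13.9
```

Call:
apply_moves --pt "0 0 0.0015 0" --pt "0 0 0.0015 0"

```text
clock: 13.9
tcp_pos: [490.7, 76.9, 13.9]
eef_rot: [-90.0, 1.0, 13.7]
ft_force: [1.7, -9.2, 0.4]
grip_width: 54.6
```

```bash
python3 -c "
from h import *
fx()"
```

```text
t 13.9 push 9.3 dock [-30.01   0.07] z 13.9
```

Call:
apply_moves --pt "0 0 0.0016 0" --pt "0 0 0.0016 0" --pt "0 0 0.0015 0" --pt "0 0 0.0015 0"

```text
clock: 14.3
tcp_pos: [490.5, 76.8, 13.9]
eef_rot: [-90.4, 1.0, 13.5]
ft_force: [2.0, -7.7, 0.2]
grip_width: 54.9
```

```bash
python3 -c "
from h import *
fx();fx()"
```

```text
t 14.3 push 8.0 dock [-30.01   0.28] z 13.9
t 14.3 push 8.0 dock [-30.01   0.28] z 13.9
```

Call:
apply_moves --pt "0 0 0.0018 0" --pt "0 0 0.0018 0"

```text
clock: 14.5
tcp_pos: [490.4, 76.9, 14.0]
eef_rot: [-90.7, 1.1, 13.4]
ft_force: [2.4, -9.9, 0.4]
grip_width: 54.7
```

Call:
apply_moves --pt "0 0 0.0018 0" --pt "0 0 0.0018 0"

```text
clock: 14.7
tcp_pos: [490.3, 76.8, 14.0]
eef_rot: [-90.9, 1.1, 13.3]
ft_force: [1.9, -8.2, 0.9]
grip_width: 55.0
```

```bash
python3 -c "
from h import *
fx()"
```

```text
t 14.7 push 8.39 dock [-29.92   0.55] z 14.0
```

Call:
apply_moves --pt "0 0 0.002 0" --pt "0 0 0.002 0"

```text
clock: 14.9
tcp_pos: [490.1, 76.9, 14.0]
eef_rot: [-91.2, 1.1, 13.2]
ft_force: [3.2, -9.6, 0.7]
grip_width: 55.0
```

Call:
apply_moves --pt "0 0 0.002 0" --pt "0 0 0.002 0"

```text
clock: 15.1
tcp_pos: [490.0, 76.8, 14.1]
eef_rot: [-91.5, 1.1, 13.1]
ft_force: [2.0, -10.3, 0.6]
grip_width: 54.8
```

Call:
apply_moves --pt "0 0 0.002 0" --pt "0 0 0.002 0"

```text
clock: 15.3
tcp_pos: [489.9, 76.7, 14.1]
eef_rot: [-91.8, 1.1, 13.0]
ft_force: [2.7, -10.2, 0.5]
grip_width: 54.6
```

```bash
python3 -c "
from h import *
fx()"
```

```text
t 15.3 push 10.58 dock [-29.98   0.9 ] z 14.1
```

Call:
apply_moves --pt "0 0 0.0019 0" --pt "0 0 0.0019 0" --pt "0 0 0.0019 0"

```text
clock: 15.6
tcp_pos: [490.0, 76.5, 14.2]
eef_rot: [-92.2, 1.2, 12.8]
ft_force: [2.4, -9.4, 0.7]
grip_width: 55.0
```

Call:
apply_moves --pt "0 0 0.0019 0" --pt "0 0 0.0019 0" --pt "0 0 0.0019 0"

```text
clock: 15.9
tcp_pos: [489.9, 76.4, 14.2]
eef_rot: [-92.6, 1.2, 12.7]
ft_force: [2.7, -10.1, 0.3]
grip_width: 54.7
```

```bash
python3 -c "
from h import *
fx()
import cv2
p,d=optics.camera('scene');p=cv2.resize(p[150:260,270:450,::-1],None,fx=4.4,fy=4.4,interpolation=cv2.INTER_CUBIC);cv2.imwrite('pics/s8.png',p)"
```

```text
t 15.9 push 10.48 dock [-30.31   0.98] z 14.2
```

View pics/s8.png

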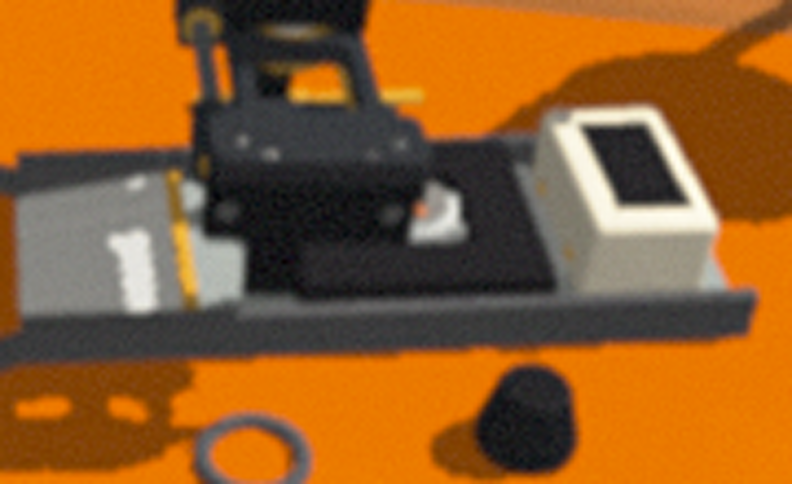

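I've now held about 10 N total (roughly 8–9 N on the bar) for over a second, and the force rose about 4.8 N per mm, which matches the spring. Backing off slowly.

Call:
apply_moves --pt "0 0 0 0" --pt "0 0 -0.0005 0" --pt "0 0 -0.001 0" --pt "0 0 -0.001 0" --pt "0 0 -0.001 0" --pt "0 0 -0.002 0" --pt "0 0 -0.003 0" --pt "0 0 -0.004 0" --pt "0 -0.003 -0.003 0" --pt "0 -0.01 0 0" --pt "0 -0.02 0 0" --pt "0 -0.02 0 0" --pt "0 -0.03 0 0" --pt "0 -0.03 0 0" --pt "0 -0.03 0 0" --pt "0 0 -0.03 0" --pt "0 0 -0.04 0" --pt "0 0 -0.04 0" --pt "0 0 -0.04 0" --pt "0 0 0 0"

```text
clock: 17.95
tcp_pos: [530.0, -79.2, 180.3]
eef_rot: [-92.6, 0.8, 13.1]
ft_force: [-0.1, 0.1, -1.0]
grip_width: 54.8
```

```bash
python3 -c "
from h import *
fx();st()
import cv2
p,d=optics.camera('scene');cv2.imwrite('pics/s9.png',cv2.resize(p[110:290,170:450,::-1],None,fx=2.8,fy=2.8,interpolation=cv2.INTER_CUBIC))
p,d=optics.camera('top');cv2.imwrite('pics/t9.png',cv2.resize(p[200:325,115:305,::-1],None,fx=4,fy=4,interpolation=cv2.INTER_CUBIC))"
```

```text
t 17.95 push -0.09 dock [-1.9093e+02  6.0000e-02] z 180.3
t 17.95 tcp [530.  -79.2 180.3] rot [-92.55   0.77  13.14] F [-0.13  0.06 -1.03] w 54.8 dock [-1.909e+02  1.000e-01]
```

View pics/s9.png

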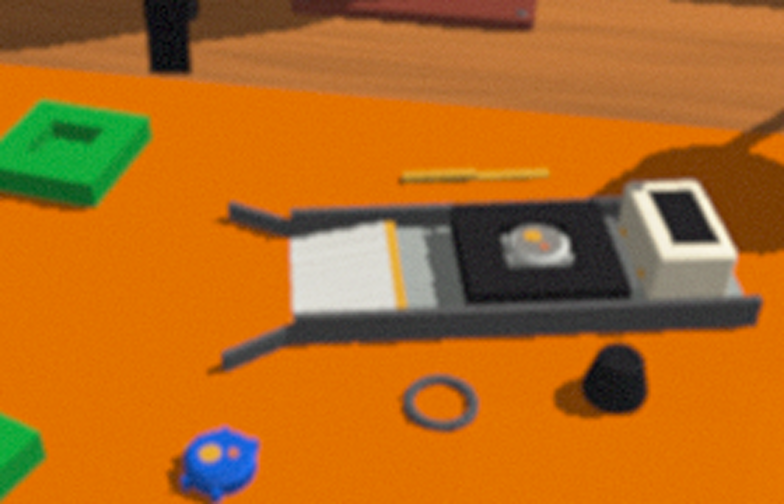

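View pics/t9.png

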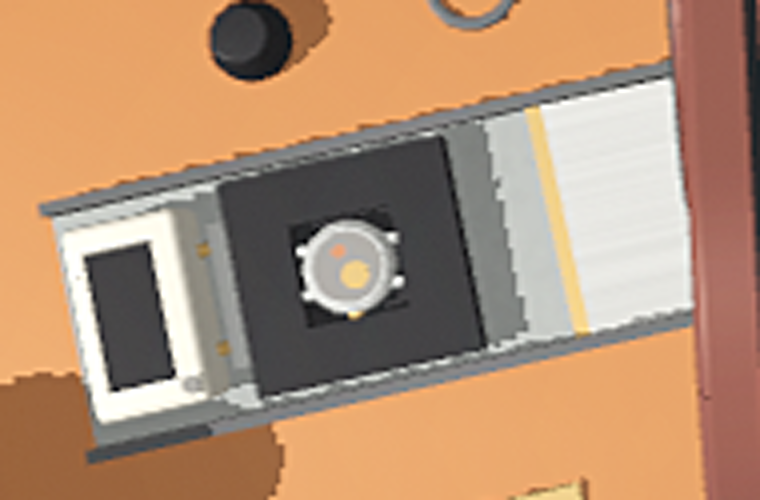

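The tray lies flat at the bar ((218,185)–(485,350) in the top crop), the watch sits in its well, and the arm is clear. Handing in.

```bash
python3 -c "
from h import *
print(order.close_job())"
```

```text
the job is handed in; nothing more can be done
None
```

I pushed the black tray, with the steel watch in it, up the ramp and over the lip, then slid it gently to the switch bar. I leaned on the bar for over a second, backed the arm off and handed the job in at about 18 s. No verdict was reported.

- **Press:** the push read 8–10.6 N from 13.6 to 15.9 s, and about 10–10.6 N for most of the last second. The tray's own sliding force just before contact was 0.8–2 N, so the bar saw roughly 8–9 N. The highest total at any check was 10.6 N, but force was only read at the end of each move. The force rose about 4.8 N per mm, which matches the bar's spring.
- **Last pictures:** the tray lies flat behind the lip, up against the bar. The watch is in its well, the loupe, bezel ring and tweezers look unmoved, and the arm is clear.
- **What disagreed:**
  - My dock position differed by about 4 mm between the ramp foot and the lip. I used the lip and rails, and the bar contact came within about 2 mm of where I expected it.
  - The tool tilted about 3° while holding the press, with no visible effect on the tray.
- **Not measured:** I judged the bar's travel from force and tool position only. I did not read the bar joint directly.

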